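Light and shoot at the microscope bench

ROBOT

A 6-joint arm with a two-finger parallel gripper is mounted at the origin on the work surface. World frame = base frame: x ahead of the robot, y to its left, z up, the work surface at z = 0. Lengths are in m, angles in rad, forces in N, time in s.
With the tool pointing down it reaches from about 0.35 to 0.875 m from the base axis. Payload 4.2 kg.
Tool frame: the origin (TCP) lies on the centre line of the jaws, within the pads' length; the fingertips stand 14 mm ahead of it and the grasp point (between the pads) lies 5 mm behind it; z points along the fingers, y is the line along which they close (so a half turn about z gives the same grasp; the last joint's range is limited). The gripper opens to 85 mm and grips with 20 to 120 N. Pads are 22 mm wide; open, the fingers measure 114 mm over their backs; the gripper's body (76 mm by 85 mm) begins 54 mm behind the grasp point. The pads swing forward as they close: fully open they stand 13 mm farther back than shut.
Start: joints at [1.469, 0.385, 0.008, 0, -1.194, -0.259], TCP at [0.221, 0.585, 0.245] pointing down, gripper open.
Joint ranges: [-3.14, 3.14], [-1.21, 2.06], [-1.07, 1.41], [-3.16, 2.05], [-2.99, -0.16], [-3.1, 3.1]. Speed limits (rad/s): [2.79, 2.79, 3.14, 3.14, 3.14, 3.14].

INTERFACE

Orientations are given as a unit quaternion [x, y, z, w].
In Python, from workcell import robot, eyes, job_done gives the robot as it stands.
- The arm moves only by the shell command python3 -m creep 'ROWS' [OPENING] [FORCE]. ROWS is text: rows parted by semicolons, each of 6 numbers parted by spaces: the shift along the world's x, y, z as a fraction of full scale, then the turn, a rotation vector about the world's x, y, z as a fraction of full scale. In form: x y z ax ay az; .... A call has 1 to 20 rows; each row is the pose to reach, as a shift and turn from the pose commanded when the call began; what a row does not reach only later rows make up. Full scale, the value 1, is 30 cm for a shift and 0.5 rad for a turn. A row lasts 1/8 s, in which the tool goes at most 62.5 mm and 10.7 degrees, less where a joint would pass 70% of its speed; a pose out of reach is approached as far as the arm can. A call with a number of a shift or a turn outside -1 to 1 is refused whole. A call with a gripper value outside its range is refused whole. OPENING is the finger opening in mm, from 0 to 85.4, set as the call begins (- or left out, the last holds). The fingers move at their own pace and stop on an object; FORCE is the grip in N (left out, the last holds). Time passes only in rows, so rows that repeat a pose let the fingers close. It gives the time, the measured TCP pose, the force, the opening and the grip force at its end, in the units of the state.
- robot.get_state(): the state, without advancing time (a new reading comes with each control period).
- eyes.capture(name): name is "side" or "top"; returns a dict with "frame" (400x640x3 uint8, red, green, blue), "K" (3x3 intrinsics, pixels), "dist_coeffs" ([k1, k2, p1, p2, k3] as OpenCV has them; the pictures are not rectified), "R" (3x3) and "t" (3): a world point X has camera coordinates R X + t. Camera axes: x right, y down, z forward; pixel columns grow to the right and rows downward; lengths in m; the calibration is good to about 2 mm. A picture is of the moment at which its call begins. There is no depth.
- job_done(): hands the job in; it is judged then, once.
The state is a dict: "clock": time; "joints": joint angles; "qvel": joint speeds; "joint_torque": joint torques, N m; "ee_pos": TCP position; "orientation": TCP orientation; "force": force on the tool from outside, world axes, zero at the start; "wrist_torque": the same for the moment, N m; "width": finger opening in m; "gripper_force": force on a finger pad.
Only numpy, scipy, OpenCV 4.12 (cv2) and the standard library are available. Lean on these libraries where they do the work, as an engineer would, in place of code of your own. Each camera call takes 0.05 s, during which the arm holds its last target. There are 200 camera calls.

TASK

Take a lit picture with the microscope camera, using the fingertips only: first switch the light on by gently pressing down the raised end of the rocker switch on the grey light box until the rocker has tipped right over, then gently press the long bar-shaped key well down and let it spring back up. Do not touch the pucks with the square and the round key or turn the dimmer knob, do not pick up or push anything along, and leave the light on and everything else standing where it is. Finish with the hand withdrawn.

Things in the scene. Friction and masses are not known exactly. Their poses are not given: they have to be found in the camera images.
- light_box: Grey control box of the ring light, fixed to the bench, 110 (x) x 150 (y) x 50 high; origin at the centre of its underside on the bench, its far side is its +x. On its top, at 35 mm to its -y side and x = -5 mm, lies the rocker; at 40 mm to its +y side stands the dimmer knob (about 36 mm across).
- rocker (a joint): White rocker switch on the light box, 60 mm long along the box's x, 30 mm wide, V-shaped top, pivot 52 mm above the bench. Rad: -0.2 = off, far (+x) end raised (tip about 70 mm above the bench), near half level; +0.2 = on, tipped right over, far half level, its top about 58 mm above the bench. Stays where it is left; tips with about 2 N at the raised end.
- rocker_end (a point): Point on the top face of the rocker's far half (the end to press), 22 mm from the pivot and 8 mm short of the tip; moves with the rocker, its x axis runs along the rocker away from the pivot.
- bar_puck: Loose round black puck, 80 mm across, 28 mm high, 0.3 to 0.5 kg, on the blue mat, with the long bar-shaped white key on its top; origin at the centre of its underside.
- bar_key (a joint): Travel of the bar-shaped key in m: 0 = up, 0.008 = fully down. Spring return: about 1 N to start, 4.5 N at 4 mm, 7.6 N at full depth.
- bar_key_top (a point): Centre of the top face of the bar-shaped key (56 x 18 mm, long along its x), 40 mm above the puck's underside when up; moves with the key.
- square_puck: Same loose puck with a square white key, 32 x 32 mm, top 40 mm above the underside; not to be touched. Origin at the centre of its underside.
- square_key (a joint): Travel of the square key in m, 0 = up, 0.008 = down.
- round_puck: Same loose puck with a small round white key, 24 mm across, top 40 mm above the underside; not to be touched. Origin at the centre of its underside.
- round_key (a joint): Travel of the round key in m, 0 = up, 0.008 = down.
- dimmer (a joint): Dimmer knob on the light box: angle in rad, 0 at the start; to be left alone.
- mat: Fixed blue bench mat, 260 (x) x 360 (y) x 3 mm, under the three pucks; origin at the centre of its underside.
- dome_a: Loose clear dust dome on a blue base with a watch movement under it, 90 mm across, 70 mm high with its little knob; origin at the centre of its underside.
- dome_b: Same loose dust dome, empty.
- driver_stand: Loose round black stand of fine screwdrivers, 76 mm across, 113 mm high; origin at the centre of its underside.
- parts_jar: Small loose clear jar with a metal cap, 48 mm across, 45 mm high; origin at the centre of its underside.
Mind the look-alikes: they are no part of the job. What is shaped like the dome_b but yellow is not meant.

How it is judged:
By the outcome, as a careful person would: the job done as asked, in the order asked, and still so for the second after the job is handed in, with the robot touching nothing.
It also fails if it takes over 45 s, if anything falls off the work surface, if the arm or the gripper's body presses on something with over 40 N, if the wrist force passes 120 N, or if a joint passes its speed limit or range.

## Working session

There is one attempt and no reset: what is moved stays moved. The work goes in short steps, Python scripts to look and compute and a shell command to move; the robot and the scene stay as the last step left them, time stands still between calls to the robot, and variables do not carry over. Pictures are saved under pics/ and viewed, at most 10 in all, crops included, and the job is handed in when it is done.

```bash
mkdir -p pics; cat > h.py <<'E'
import numpy as np, cv2, pickle
def ray(c,uv):
    p=cv2.undistortPoints(np.array([[uv]],float),np.array(c["K"]),np.array(c["dist_coeffs"]))[0,0]
    R=np.array(c["R"]);t=np.array(c["t"])
    return -R.T@t, R.T@np.array([p[0],p[1],1.])
def onplane(c,uv,z):
    o,d=ray(c,uv); return o+d*(z-o[2])/d[2]
def tri(c1,u1,c2,u2):
    A=[];b=[]
    for c,u in((c1,u1),(c2,u2)):
        o,d=ray(c,u);d/=np.linalg.norm(d);P=np.eye(3)-np.outer(d,d);A.append(P);b.append(P@o)
    return np.linalg.lstsq(np.vstack(A),np.hstack(b),rcond=None)[0]
def proj(c,X):
    return cv2.projectPoints(np.array([X],float),cv2.Rodrigues(np.array(c["R"]))[0],np.array(c["t"],float),np.array(c["K"]),np.array(c["dist_coeffs"]))[0][0,0]
E
python3 - <<'E'
from workcell import robot,eyes
import cv2,pickle
C={n:eyes.capture(n) for n in("top","side")}
pickle.dump(C,open("c0.pkl","wb"))
for n in C: cv2.imwrite(f"pics/{n}0.png",C[n]["frame"][:,:,::-1])
s=robot.get_state();print(s["clock"],s["ee_pos"],s["orientation"],s["width"])
E
```

```text
0.1 [0.22044266 0.58433992 0.24434144] [ 9.83758032e-01 -1.79497178e-01 -1.28497843e-04  9.38893998e-04] 0.08571500576957367
```

View pics/top0.png

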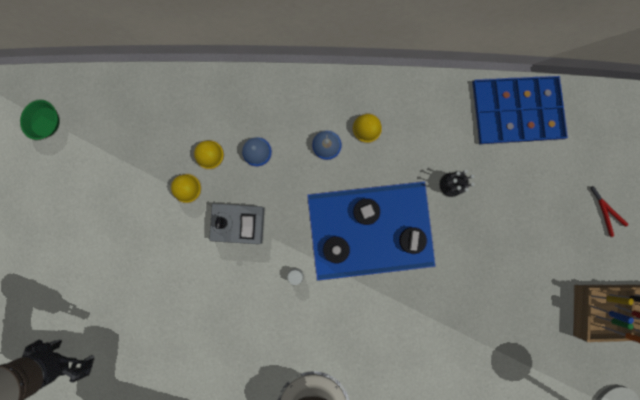

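View pics/side0.png

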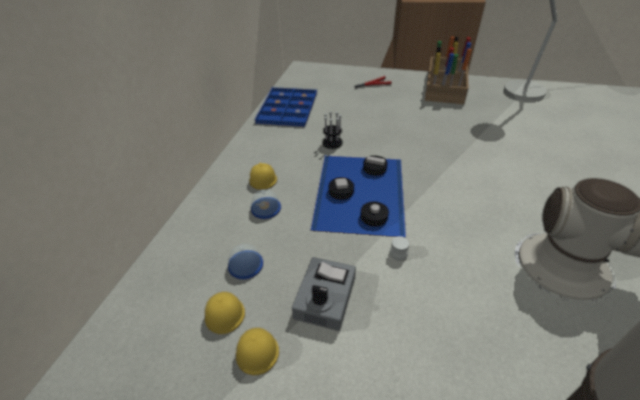

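The top view shows the light box at (236,223), with the white rocker at (247,227) and the knob at (221,223). The bar puck is at (413,240), the round puck at (336,250) and the square puck at (367,211). In the side view the rocker is at (332,272) and the bar key at (375,160).

```bash
python3 - <<'E'
import pickle,cv2,numpy as np
from h import *
C=pickle.load(open("c0.pkl","rb"));T,S=C["top"],C["side"]
def blob(c,uv,r,thr=140,inv=False):
    f=c["frame"];g=f.min(2) if not inv else 255-f.max(2)
    m=np.zeros(g.shape,np.uint8);x,y=uv
    m[y-r:y+r,x-r:x+r]=(g[y-r:y+r,x-r:x+r]>thr)
    n,l,st,ce=cv2.connectedComponentsWithStats(m)
    i=1+np.argmin([np.hypot(*(ce[k]-uv))-st[k,4]/50 for k in range(1,n)])
    cs,_=cv2.findContours((l==i).astype(np.uint8),0,2);q=cv2.minAreaRect(cs[0])
    return ce[i],st[i],q
for nm,ut,us,z in(("rocker",(247,227),(332,272),.06),("bar",(413,240),(375,160),.043),("round",(336,250),(375,209),.043),("square",(367,211),(341,184),.043)):
    for c,u,r in((T,ut,14),(S,us,16)):
        ce,st,q=blob(c,u,r)
        P=[onplane(c,p,z).round(4)[:2].tolist() for p in cv2.boxPoints(q)]
        print(nm,ce.round(1),st[:5],onplane(c,ce,z).round(4),P)
        if c is T:t=ce
    print(" tri",tri(T,t,S,ce).round(4))
# box outline in top, blue mat
f=T["frame"].astype(int)
hsv=cv2.cvtColor(T["frame"],cv2.COLOR_RGB2HSV)
print(f[205,225],f[240,225],f[223,275],f[223,203])
m=((hsv[...,1]>150)&(hsv[...,0]>100)&(hsv[...,0]<130)).astype(np.uint8)[150:300];
m=cv2.morphologyEx(m,3,np.ones((25,25)))
cs,_=cv2.findContours(m,0,2);k=max(cs,key=cv2.contourArea)+[0,150];q=cv2.minAreaRect(k)
print("mat",[onplane(T,p,.003).round(3)[:2].tolist() for p in cv2.boxPoints(q)])
a=cv2.resize(T["frame"][190:270,195:285],None,fx=5,fy=5,interpolation=2);b=cv2.resize(S["frame"][140:235,305:415],None,fx=3,fy=3,interpolation=2)
b2=cv2.resize(S["frame"][245:335,280:370],None,fx=3,fy=3,interpolation=2);a2=cv2.resize(T["frame"][215:265,390:440],None,fx=5,fy=5,interpolation=2)
o=np.zeros((600,790,3),np.uint8);
for im,x,y in((a,0,0),(b,455,0),(b2,455,290)):
    im=im[:600-y,:790-x];o[y:y+im.shape[0],x:x+im.shape[1]]=im
o[400:600,0:250]=a2[25:225]
cv2.imwrite("pics/z.png",o[:,:,::-1])
E
```

```text
rocker [246.7 230.6] [242 226   9  10  76] [0.5257 0.2012 0.06  ] [[0.5384, 0.215], [0.539, 0.192], [0.5133, 0.1912], [0.5127, 0.2142]]
rocker [331.7 271. ] [320 263  25  16 232] [0.5359 0.2032 0.06  ] [[0.5645, 0.2126], [0.5636, 0.1829], [0.5074, 0.1941], [0.5096, 0.2229]]
 tri [0.5308 0.2023 0.06  ]
bar [415. 243.] [415 243   1   1   1] [ 0.5012 -0.285   0.043 ] [[0.5012, -0.285], [0.5012, -0.285], [0.5012, -0.285], [0.5012, -0.285]]
bar [372. 158.] [372 158   1   1   1] [ 0.5183 -0.2812  0.043 ] [[0.5183, -0.2812], [0.5183, -0.2812], [0.5183, -0.2812], [0.5183, -0.2812]]
 tri [ 0.5098 -0.2834  0.0431]Traceback (most recent call last):
  File "<stdin>", line 14, in <module>
  File "<stdin>", line 9, in blob
    return _wrapfunc(a, 'argmin', axis=axis, out=out, **kwds)
    return _wrapit(obj, method, *args, **kwds)
    result = getattr(arr, method)(*args, **kwds)
ValueError: attempt to get argmin of an empty sequence
```

```bash
cat >> h.py <<'E'
def white(c,uv,r):
    x,y=uv;k=8
    g=cv2.resize(c["frame"].min(2)[y-r:y+r,x-r:x+r],None,fx=k,fy=k,interpolation=cv2.INTER_LINEAR)
    t,m=cv2.threshold(g,0,255,cv2.THRESH_OTSU)
    n,l,st,ce=cv2.connectedComponentsWithStats(m)
    i=l[r*k,r*k] or 1+np.argmax(st[1:,4])
    cs,_=cv2.findContours((l==i).astype(np.uint8),0,2);q=cv2.minAreaRect(cs[0])
    f=lambda p:(np.array(p)+.5)/k-.5+[x-r,y-r]
    return t,f(ce[i]),f(cv2.boxPoints(q))
E
python3 - <<'E'
import pickle,cv2,numpy as np
from h import *
C=pickle.load(open("c0.pkl","rb"));T,S=C["top"],C["side"]
for nm,ut,us,z,r in(("rocker",(247,227),(332,272),.06,(12,14)),("bar",(413,240),(375,160),.043,(10,10)),("round",(336,250),(375,209),.043,(9,9)),("square",(367,211),(341,184),.043,(9,9))):
    e=[]
    for c,u,rr in((T,ut,r[0]),(S,us,r[1])):
        t,ce,q=white(c,u,rr);e.append(ce)
        print(nm,t,ce.round(1),q.round(1).tolist(),onplane(c,ce,z).round(4),[onplane(c,p,z).round(4)[:2].tolist() for p in q])
    print(" tri",tri(T,e[0],S,e[1]).round(4))
hsv=cv2.cvtColor(T["frame"],cv2.COLOR_RGB2HSV)
m=((hsv[...,1]>150)&(hsv[...,0]>100)&(hsv[...,0]<130)).astype(np.uint8)[180:300,290:450];
m=cv2.morphologyEx(m,3,np.ones((25,25)))
cs,_=cv2.findContours(m,0,2);k=max(cs,key=cv2.contourArea)+[290,180];q=cv2.minAreaRect(k)
print("mat",[onplane(T,p,.003).round(3)[:2].tolist() for p in cv2.boxPoints(q)])
a=cv2.resize(T["frame"][190:270,195:285],None,fx=5,fy=5,interpolation=2);b=cv2.resize(S["frame"][140:235,305:415],None,fx=3,fy=3,interpolation=2)
b2=cv2.resize(S["frame"][245:335,280:370],None,fx=3,fy=3,interpolation=2);a2=cv2.resize(T["frame"][220:260,390:440],None,fx=5,fy=5,interpolation=2)
o=np.zeros((600,790,3),np.uint8);
for im,x,y in((a,0,0),(b,455,0),(b2,455,290),(a2,0,400)):
    im=im[:600-y,:790-x];o[y:y+im.shape[0],x:x+im.shape[1]]=im
cv2.imwrite("pics/z.png",o[:,:,::-1])
E
```

```text
rocker 109.0 [246.8 226.5] [[240.9, 236.1], [242.3, 216.0], [252.7, 216.8], [251.3, 236.8]] [0.5373 0.201  0.06  ] [[0.5095, 0.2171], [0.5669, 0.215], [0.5656, 0.1851], [0.5082, 0.1872]]
rocker 118.0 [331.4 270.7] [[317.0, 272.0], [321.5, 260.2], [345.9, 269.5], [341.4, 281.2]] [0.5367 0.2026 0.06  ] [[0.5679, 0.2139], [0.5666, 0.1781], [0.5054, 0.1912], [0.5083, 0.2258]]
 tri [0.5371 0.2013 0.0583]
bar 78.0 [414.6 240.1] [[410.0, 249.4], [412.3, 230.0], [419.3, 230.9], [416.9, 250.2]] [ 0.5095 -0.2835  0.043 ] [[0.4823, -0.2706], [0.5387, -0.2765], [0.5367, -0.2969], [0.4804, -0.291]]
bar 82.0 [375.1 155.4] [[364.6, 149.6], [384.4, 149.6], [384.4, 162.8], [364.6, 162.8]] [ 0.511  -0.2979  0.043 ] [[0.5496, -0.3231], [0.486, -0.3376], [0.4762, -0.2642], [0.537, -0.2501]]
 tri [ 0.5096 -0.2806  0.055 ]
round 72.0 [336.3 249.9] [[330.2, 251.1], [335.1, 243.8], [342.3, 248.6], [337.4, 255.9]] [ 0.4764 -0.0566  0.043 ] [[0.4724, -0.0391], [0.4938, -0.0527], [0.4804, -0.074], [0.4589, -0.0604]]
round 77.0 [374.9 207.2] [[370.2, 203.4], [379.4, 203.4], [379.4, 211.2], [370.2, 211.2]] [ 0.4742 -0.0519  0.043 ] [[0.4892, -0.0644], [0.4642, -0.0704], [0.4597, -0.039], [0.4842, -0.0332]]
 tri [ 0.4754 -0.0569  0.0383]
square 79.0 [367.3 211.1] [[359.7, 208.0], [370.5, 203.4], [375.1, 214.2], [364.2, 218.7]] [ 0.5906 -0.1442  0.043 ] [[0.5991, -0.1218], [0.6132, -0.1531], [0.5822, -0.1669], [0.5682, -0.1357]]
square 80.0 [341.1 182.1] [[334.6, 178.3], [346.5, 176.9], [347.6, 185.9], [335.6, 187.3]] [ 0.5885 -0.1384  0.043 ] [[0.6115, -0.1516], [0.5779, -0.1667], [0.5661, -0.1254], [0.5988, -0.1109]]
 tri [ 0.5904 -0.1449  0.0376]
mat [[0.672, 0.037], [0.722, -0.316], [0.433, -0.354], [0.385, -0.004]]
```

View pics/z.png

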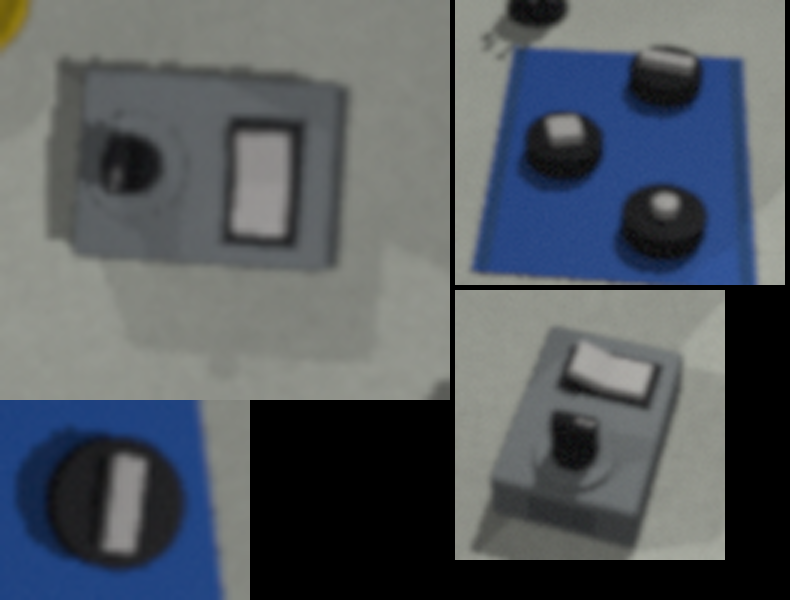

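The V-shaped rocker has its far end raised, and the bar key runs along x, so I can aim from these measurements. Rocker press point is (0.559, 0.2005) and the bar centre is (0.5095, -0.283). I'll close the fingers and move over now.

```bash
python3 -m creep '0.04 -0.04 0 0 0 0.03;0.15 -0.15 0 0 0 0.1;0.3 -0.3 0 0 0 0.2;0.45 -0.45 0 0 0 0.3;0.6 -0.6 0 0 0 0.4;0.75 -0.75 0 0 0 0.5;0.88 -0.88 0 0 0 0.58;0.96 -0.96 0 0 0 0.63;1 -1 0 0 0 0.65;1 -1 0 0 0 0.65;1 -1 0 0 0 0.65' 0 20
```

```text
clock: 1.48
ee_pos: [0.5203, 0.2845, 0.2452]
orientation: [1.0, -0.018, -0.0, 0.0]
force: [0.5, -0.1, 0.2]
width: 0.0001
gripper_force: 0.0
```

```bash
python3 -m creep '0.04 -0.1 0 0 0 0;0.1 -0.22 0 0 0 0;0.129 -0.28 0 0 0 0;0.129 -0.28 -0.1 0 0 0;0.129 -0.28 -0.22 0 0 0;0.129 -0.28 -0.34 0 0 0;0.129 -0.28 -0.43 0 0 0;0.129 -0.28 -0.467 0 0 0;0.129 -0.28 -0.467 0 0 0;0.129 -0.28 -0.467 0 0 0' && python3 - <<'E'
from workcell import eyes
import cv2,numpy as np
a=eyes.capture("side")["frame"][210:350,260:420];b=eyes.capture("top")["frame"][180:270,190:290]
o=np.zeros((420,780,3),np.uint8);o[:,:480]=cv2.resize(a,(480,420),interpolation=2);o[:270,480:]=cv2.resize(b,(300,270),interpolation=2)
cv2.imwrite("pics/p1.png",o[:,:,::-1])
E
```

```text
clock: 2.72
ee_pos: [0.56, 0.2014, 0.1066]
orientation: [1.0, -0.018, 0.001, -0.001]
force: [-0.5, 0.4, 0.7]
width: 0.0001
gripper_force: 0.0
```

View pics/p1.png

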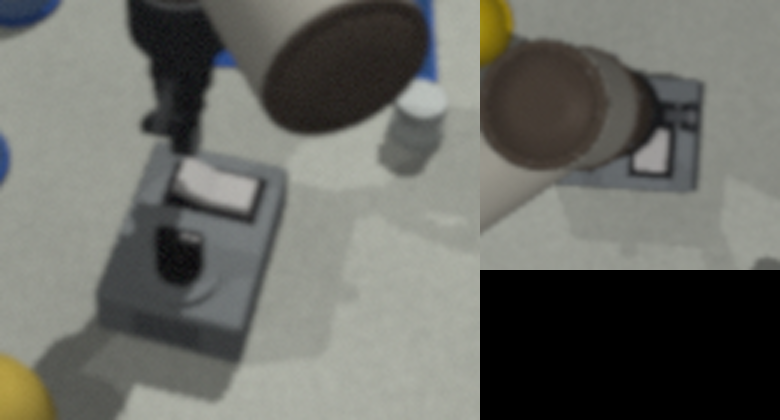

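The fingertips hang over the raised far end: they are at (185,150) in the side crop, with the rocker end just below. Now I'll press slowly.

```bash
python3 -m creep '0 0 -0.02 0 0 0;0 0 -0.04 0 0 0;0 0 -0.05 0 0 0;0 0 -0.06 0 0 0;0 0 -0.07 0 0 0;0 0 -0.08 0 0 0;0 0 -0.088 0 0 0;0 0 -0.096 0 0 0;0 0 -0.102 0 0 0;0 0 -0.102 0 0 0'
```

```text
clock: 4.08
ee_pos: [0.5591, 0.2009, 0.0744]
orientation: [1.0, -0.018, -0.0, -0.0]
force: [2.1, -0.4, 2.1]
width: 0.0001
gripper_force: 1.0
```

```bash
python3 -m creep '0 0 -0.003 0 0 0;0 0 -0.006 0 0 0;0 0 -0.006 0 0 0'
```

```text
clock: 4.45
ee_pos: [0.5591, 0.2008, 0.0727]
orientation: [1.0, -0.018, -0.0, 0.0]
force: [1.1, 0.3, 2.3]
width: 0.0
gripper_force: 0.9
```

```bash
python3 -m creep '0 0 -0.003 0 0 0;0 0 -0.003 0 0 0'
```

```text
clock: 4.7
ee_pos: [0.5592, 0.2008, 0.0721]
orientation: [1.0, -0.018, -0.0, 0.0]
force: [1.4, 0.9, 3.6]
width: 0.0002
gripper_force: 1.8
```

```bash
python3 -m creep '0 0 -0.003 0 0 0;0 0 -0.005 0 0 0;0 0 -0.005 0 0 0'
```

```text
clock: 5.08
ee_pos: [0.5593, 0.2008, 0.0719]
orientation: [1.0, -0.018, 0.0, 0.0]
force: [-2.2, 0.8, 10.3]
width: 0.0002
gripper_force: 5.3
```

The rocker is on its stop, with the force up to 10 N and no further travel. I'll lift straight up and move away toward the bar, then check.

The bar is at dx = -0.05, dy = -0.484, so I'll go halfway in this call.

```bash
python3 -m creep '0 0 0.03 0 0 0;0 0 0.1 0 0 0;0 0 0.22 0 0 0;0 0 0.34 0 0 0;0 0 0.4 0 0 0;-0.01 -0.1 0.4 0 0 0;-0.03 -0.25 0.4 0 0 0;-0.05 -0.42 0.4 0 0 0;-0.07 -0.6 0.4 0 0 0;-0.08 -0.75 0.4 0 0 0;-0.08 -0.8 0.4 0 0 0;-0.08 -0.8 0.4 0 0 0' && python3 - <<'E'
from workcell import eyes
import cv2,numpy as np
a=eyes.capture("side")["frame"][240:340,270:370];b=eyes.capture("top")["frame"][190:270,195:285]
o=np.zeros((400,790,3),np.uint8);o[:,:400]=cv2.resize(a,(400,400),interpolation=2);o[:346,400:]=cv2.resize(b,(390,346),interpolation=2)
cv2.imwrite("pics/p2.png",o[:,:,::-1])
E
```

```text
clock: 6.58
ee_pos: [0.5348, -0.0398, 0.1899]
orientation: [1.0, -0.019, -0.001, -0.0]
force: [-0.6, -0.3, -0.2]
width: 0.0
gripper_force: 0.0
```

View pics/p2.png

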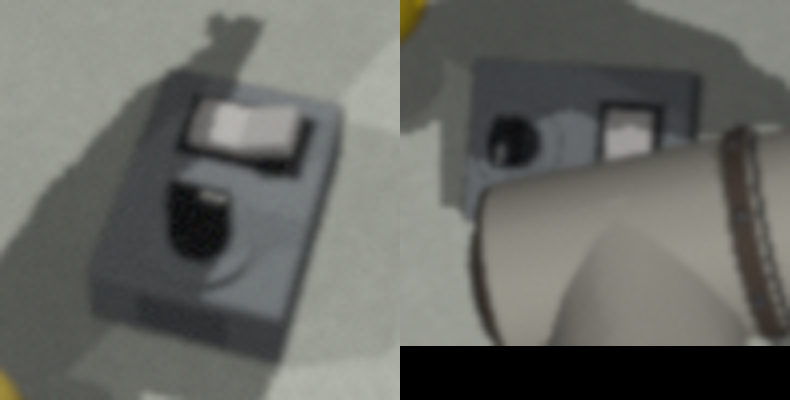

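The rocker has tipped: its near end at (285,125) in the side crop now stands up and the far half at (210,115) is level. Next is the bar key.

```bash
python3 -m creep '-0.01 -0.1 0 0 0 0;-0.03 -0.26 0 0 0 0;-0.05 -0.44 0 0 0 0;-0.07 -0.62 0 0 0 0;-0.08 -0.76 0 0 0 0;-0.085 -0.81 0 0 0 0;-0.085 -0.81 -0.05 0 0 0;-0.085 -0.81 -0.15 0 0 0;-0.085 -0.81 -0.27 0 0 0;-0.085 -0.81 -0.36 0 0 0;-0.085 -0.81 -0.4 0 0 0;-0.085 -0.81 -0.4 0 0 0' && python3 - <<'E'
from workcell import eyes
import cv2,numpy as np
a=eyes.capture("side")["frame"][110:210,325:425];b=eyes.capture("top")["frame"][205:275,375:453]
o=np.zeros((400,790,3),np.uint8);o[:,:400]=cv2.resize(a,(400,400),interpolation=2);o[:350,400:]=cv2.resize(b,(390,350),interpolation=2)
cv2.imwrite("pics/p3.png",o[:,:,::-1])
E
```

```text
clock: 8.18
ee_pos: [0.5097, -0.2811, 0.0696]
orientation: [1.0, -0.017, -0.001, -0.0]
force: [0.5, -0.2, -0.2]
width: 0.0001
gripper_force: 0.0
```

View pics/p3.png

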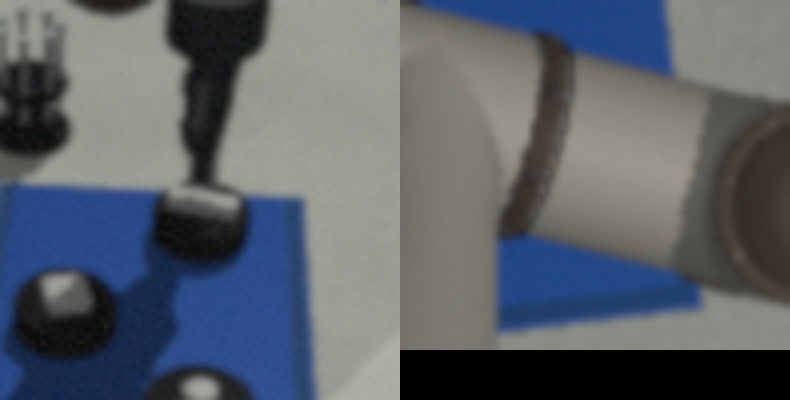

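The fingertip is at about (203,182) in the side crop, just above the bar key at (203,202). I'll check that numerically against where the tip and key should appear.

```bash
python3 - <<'E'
from h import *
C=pickle.load(open("c0.pkl","rb"))
for X in([.5097,-.2811,.0556],[.5097,-.2811,.043],[.5095,-.283,.043]):print(((proj(C["side"],X)-[325,110])*4).round())
E
```

```text
[200. 180.]
[199. 193.]
[199. 192.]
```

```bash
python3 -m creep '0 0 -0.01 0 0 0;0 0 -0.022 0 0 0;0 0 -0.03 0 0 0;0 0 -0.036 0 0 0;0 0 -0.042 0 0 0;0 0 -0.048 0 0 0;0 0 -0.054 0 0 0;0 0 -0.058 0 0 0;0 0 -0.061 0 0 0;0 0 -0.061 0 0 0'
```

```text
clock: 9.52
ee_pos: [0.5098, -0.2823, 0.0524]
orientation: [1.0, -0.018, 0.0, 0.0]
force: [-2.1, 1.1, 6.1]
width: 0.0002
gripper_force: 2.4
```

```bash
python3 -m creep '0 0 -0.003 0 0 0;0 0 -0.006 0 0 0;0 0 -0.008 0 0 0;0 0 -0.008 0 0 0'
```

```text
clock: 10.02
ee_pos: [0.5098, -0.2823, 0.0502]
orientation: [1.0, -0.018, 0.0, 0.0]
force: [-2.1, 1.7, 6.4]
width: 0.0001
gripper_force: 3.3
```

```bash
python3 -m creep '0 0 -0.002 0 0 0;0 0 -0.003 0 0 0;0 0 -0.003 0 0 0'
```

```text
clock: 10.4
ee_pos: [0.5098, -0.2823, 0.0495]
orientation: [1.0, -0.018, 0.0, 0.0]
force: [-1.9, 1.9, 6.7]
width: -0.0001
gripper_force: 3.6
```

The key is well down, about 7.5 mm. I'll lift slowly straight up, then withdraw.

```bash
python3 -m creep '0 0 0.008 0 0 0;0 0 0.018 0 0 0;0 0 0.03 0 0 0;0 0 0.06 0 0 0;0 0 0.15 0 0 0;0 0 0.28 0 0 0;0 0 0.42 0 0 0;0 0 0.54 0 0 0;0 -0.06 0.6 0 0 0;-0.1 -0.18 0.62 0 0 0;-0.2 -0.3 0.64 0 0 0;-0.3 -0.42 0.65 0 0 0;-0.38 -0.5 0.65 0 0 0;-0.4 -0.52 0.65 0 0 0;-0.4 -0.52 0.65 0 0 0;-0.4 -0.52 0.65 0 0 0' && python3 - <<'E'
from workcell import eyes
import cv2,numpy as np,pickle
from h import *
C0=pickle.load(open("c0.pkl","rb"));T=eyes.capture("top");S=eyes.capture("side")
for nm,u,r in(("bar",(413,240),10),("round",(336,250),9),("square",(367,211),9),("rocker",(247,227),12)):
    print(nm,white(C0["top"],u,r)[1].round(2),white(T,u,r)[1].round(2))
o=np.zeros((600,790,3),np.uint8)
f=lambda a,w,h:cv2.resize(a,(w,h),interpolation=2)
o[:300,:480]=f(T["frame"][180:280,290:450],480,300);o[:300,490:790]=f(T["frame"][190:270,195:275],300,300)
o[300:,:390]=f(S["frame"][135:235,310:410][:,:],390,300);o[300:,400:790]=f(S["frame"][240:340,260:390],390,300)
cv2.imwrite("pics/end.png",o[:,:,::-1])
E
```

```text
clock: 12.4
ee_pos: [0.3906, -0.4376, 0.2438]
orientation: [1.0, -0.017, 0.0, -0.0]
force: [0.3, -1.2, -0.4]
width: -0.0002
gripper_force: 0.0
bar [414.56 240.14] [414.56 240.14]
round [336.26 249.85] [336.05 249.83]
square [367.29 211.06] [367.3  211.06]
rocker [246.84 226.52] [246.81 225.32]
```

View pics/end.png

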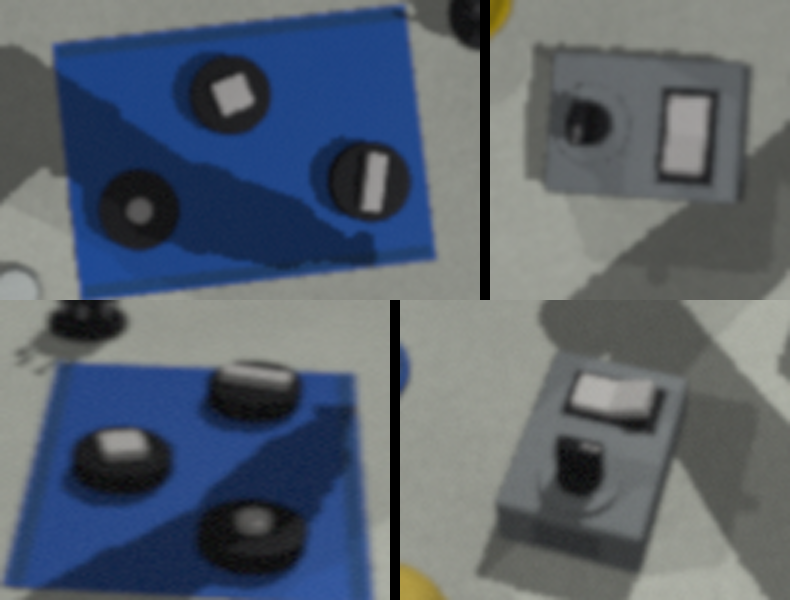

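The rocker is still tipped on: at (615,395) its near end stands up. The pucks have not moved, with the bar centroid unchanged at (414.56, 240.14). The key is back up and the hand is clear.

```bash
python3 -c "
from workcell import job_done;print(job_done())"
```

```text
the job is handed in; nothing more can be done
None
```

The light is on with the rocker tipped right over, the bar key was pressed about 7.5 mm and sprang back up, the pucks and knob are where they were, the hand is withdrawn, and the job was handed in at about 12.5 s on the robot clock; the hand-in call returned no verdict.

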